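Close the collet canister with its dust lid and take off the outer lid

TASK

Pull the sorting plate up out of the canister by its top edge and stand it in the bay of the wooden rack. Then carry the nested lids together and level by the inner lid's knob, lower them onto the canister without dropping them until the inner lid is fully home, and let go. Finally take the outer lid alone by its collar, lift it straight up about 10 cm with the inner lid left seated, and finish still holding it there, level; leave the setting block, collet nut and stop pin alone.

Things in the scene. Friction and masses are not known exactly. Their poses are not given: they have to be found in the camera images.
- canister: Round open aluminium canister screwed to the worktop by 3 lugs, two collets inside. Outside diameter 120, inside 110, height 70 mm. Origin: centre of its underside on the worktop, z up. Rib pairs at its +y and -y walls, ending 16 mm below the rim, form upright slots 7 mm wide that hold the sorting plate in its plane x = 0.
- plate: Sorting plate, loose: flat steel sheet 4 mm thick (its x), 100 mm wide (its y), 100 mm high (its z); the top edge is folded to a bar 10 mm thick, 16 mm high. Origin: middle of the lower edge, z up. Starts upright in the canister's slots, lower edge 5 mm above the worktop, top 35 mm above the rim. About 0.16 kg.
- rack: Low wooden rack fixed to the worktop: base board 80 x 140 x 12 mm, two upright boards 130 mm long (its y), tops 60 mm above the worktop; between them a bay 16 mm wide along its y, centred on the origin, floor at 12 mm. Origin: centre of its underside, z up. The plate stands along the bay, either way round, leaning a little.
- inner_lid: Inner lid, loose, aluminium, 0.22 kg. Origin: centre of its underside, z up. Tapered plug, diameter 98 to 104, from 0 to 10 mm; flange, diameter 119, 10 to 14 mm; straight knob, diameter 20, up to 74 mm. Starts on the worktop. Home on the canister the flange lies on the rim (origin 60 mm above the canister's). Lifted by its knob it carries the outer lid.
- outer_lid: Outer lid, loose, aluminium, 0.22 kg, resting on the inner lid's flange, whose knob sticks up through its bore (26 mm, 3 mm play all round). Origin: centre of the skirt's lower edge, z up. Skirt diameter 140, 0 to 10 mm; top disc 10 to 14 mm; collar round the bore, diameter 44, 14 to 40 mm. Nested, its origin is 4 mm above the inner lid's and the knob's top 30 mm above the collar.
- gauge_block: Bystander: steel setting block 25 x 50 x 30 mm with three dark holes on top, origin at the centre of its underside. Leave alone.
- collet_nut: Bystander: black ring-shaped collet nut 53 mm across, 22 mm high, origin at the centre of its underside. Leave alone.
- stop_pin: Bystander: stepped steel pin 30 mm across, 63 mm high, standing, origin at the centre of its underside. Leave alone.
Things that resemble listed ones, but are neither listed nor needed, are in the scene too. There is more than one size of the plate; the one meant has the size given above.

How it is judged:
On the way, in this order (a step that is already met when the one before it is completed fails the run):
1. The sorting plate stands in the rack's bay, let go (x of plate in the frame of rack between -0.012 and 0.012 m and y of plate in the frame of rack between -0.025 and 0.025 m and z of plate in the frame of rack below 0.02 m and angle between plate's own z axis and vertical below 0.35 rad and contact force between the fingers and plate below 0.3 N), for 0.2 s.
2. Both lids, still nested, are home on the canister and let go (x of plate in the frame of rack between -0.012 and 0.012 m and y of plate in the frame of rack between -0.025 and 0.025 m and z of plate in the frame of rack below 0.02 m and angle between plate's own z axis and vertical below 0.35 rad and horizontal distance between inner_lid and canister below 0.006 m and z of inner_lid in the frame of canister below 0.0635 m and angle between inner_lid's own z axis and vertical below 0.05 rad and horizontal distance between outer_lid and inner_lid below 0.007 m and z of outer_lid in the frame of inner_lid below 0.0065 m and contact force between the fingers and inner_lid below 0.3 N and contact force between the fingers and outer_lid below 0.3 N), for 0.1 s.
At the end, for the whole second after the job is handed in: Plate on the floor of the rack bay, within 25 mm along it. Inner lid home: within 6 mm of the canister axis, flange within 3.5 mm of the rim, untouched by the robot. Outer lid held still in the fingers, level within 11 degrees, skirt 135 mm or more above the worktop, touching nothing else (x of plate in the frame of rack between -0.012 and 0.012 m and y of plate in the frame of rack between -0.025 and 0.025 m and z of plate in the frame of rack below 0.02 m and angle between plate's own z axis and vertical below 0.35 rad and horizontal distance between inner_lid and canister below 0.006 m and z of inner_lid in the frame of canister below 0.0635 m and angle between inner_lid's own z axis and vertical below 0.05 rad and height (world z) of outer_lid above 0.135 m and angle between outer_lid's own z axis and vertical below 0.2 rad and contact force between the fingers and outer_lid above 2 N and contact force between outer_lid and inner_lid below 0.2 N and contact force between outer_lid and canister below 0.2 N and contact force between outer_lid and rack below 0.2 N and contact force between each of the arm, the fingers and inner_lid below 0.3 N and linear speed of outer_lid below 0.05 m/s and linear speed of inner_lid below 0.02 m/s); the arm keeps its last pose, push and grip.
It fails at once if The outer lid is parted from the inner lid while the inner lid is not home on the canister (z of outer_lid in the frame of inner_lid above 0.012 m and not (horizontal distance between inner_lid and canister below 0.008 m and z of inner_lid in the frame of canister below 0.066 m)).
It fails at once if The lids are tipped (angle between any of inner_lid, outer_lid's own z axis and vertical above 0.35 rad).
It fails at once if The lids are dropped (linear speed of inner_lid above 0.5 m/s and contact force between the fingers and inner_lid below 0.2 N).
It fails at once if A bystander is disturbed (distance of any of gauge_block, collet_nut, stop_pin from where it was at the start of the episode above 0.02 m).
It also fails if it takes over 61 s, if anything falls off the work surface, if the arm or the gripper's body presses on something with over 40 N, if the wrist force passes 120 N, or if a joint passes its speed limit or range.

ROBOT

A 6-joint arm with a two-finger parallel gripper is mounted at the origin on a cart in front of the work surface, level with it; the furniture and walls round the work are solid. World frame = base frame: x ahead of the robot, y to its left, z up, the work surface at z = 0. Lengths are in m, angles in rad, forces in N, time in s.
With the tool pointing down it reaches from about 0.375 to 0.825 m from the base axis. Payload 5.5 kg.
Tool frame: the origin (TCP) lies between the finger pads; the fingertips stand 11 mm ahead of it and the grasp point (between the pads) lies 8 mm behind it; z points along the fingers, y is the line along which they close (so a half turn about z gives the same grasp; the last joint's range is limited). The gripper opens to 85 mm and grips with 20 to 120 N. Pads are 22 mm wide; open, the fingers measure 114 mm over their backs; the gripper's body (76 mm by 85 mm) begins 54 mm behind the grasp point. The pads swing forward as they close: fully open they stand 13 mm farther back than shut.
Start: joints at [-1.321, 0.314, -0.047, 1.21, 0, 1.571], TCP at [0.148, -0.581, 0.242] pointing down, gripper open.
Joint ranges: [-2.67, 2.67], [-0.69, 1.73], [-1.03, 1.25], [-2.08, 2.16], [-1.42, 1.45], [-3.14, 3.14]. Speed limits (rad/s): [2.39, 2.39, 3.01, 3.14, 3.14, 3.14].

INTERFACE

Orientations are given as a unit quaternion [w, x, y, z].
In Python, from station import bot gives the robot as it stands.
- The arm moves only by the tool jog_arm, never from a script. Its argument "deltas" is a list of rows, each an object with "offset": the shift along the tool's x, y, z in mm, a list of three; "rot": the turn, a rotation vector about the tool's x, y, z in rad, a list of three; "claw": the opening, from 0 (shut) to 1 (fully open). A call has exactly 8 rows; each row is the pose to reach, as a shift and turn from the pose commanded when the call began, along the tool's axes at that moment; what a row does not reach only later rows make up. A row lasts 1/12 s, in which the tool goes at most 41.7 mm and 7.16 degrees, less where a joint would pass 70% of its speed; a pose out of reach is approached as far as the arm can. A call with a gripper value outside its range is refused whole. The fingers move at their own pace and stop on an object; "grip_force" is the grip in N (left out, the last holds). Time passes only in rows, so rows that repeat a pose let the fingers close, or fill a call up. It gives the time, the measured TCP pose, the force, the opening and the grip force at its end, in the units of the state.
- bot.read_state(): the state, without advancing time (a new reading comes with each control period).
- bot.camera(name): name is "scene" or "top" or "wrist"; returns a dict with "pixels" (480x640x3 uint8, red, green, blue), "depth" (480x640 float32, m along the optical axis (not along the pixel's ray), 0 where there is no reading), "intrinsics" (3x3 intrinsics, pixels), "R" (3x3) and "t" (3): a world point X has camera coordinates R X + t. Camera axes: x right, y down, z forward; pixel columns grow to the right and rows downward; lengths in m; the calibration is good to about 2 mm. A picture is of the moment at which its call begins.
- bot.job_done(): hands the job in; it is judged then, once.
The state is a dict: "t": time; "qpos": joint angles; "qvel": joint speeds; "joint_efforts": joint torques, N m; "tool_pos": TCP position; "eef_rot": TCP orientation; "ft_force": force on the tool from outside, world axes, zero at the start; "moment": the same for the moment, N m; "width": opening from 0.0 (shut) to 1.0 (fully open); "gripper_force": force on a finger pad.
Only numpy, scipy, OpenCV 4.12 (cv2) and the standard library are available. Lean on these libraries where they do the work, as an engineer would, in place of code of your own. Each camera call takes 0.05 s, during which the arm holds its last target. There are 200 camera calls.

## Working session

There is one attempt and no reset: what is moved stays moved. The work goes in short steps, Python scripts to look and compute and a tool call to move; the robot and the scene stay as the last step left them, time stands still between calls to the robot, and variables do not carry over. Pictures are saved under pics/ and viewed, at most 13 in all, crops included, and the job is handed in when it is done.

Besides the shell and the picture viewer there is one more tool, called after ">>>" as a command line: name --argument value ..., lists and objects as JSON in quotes. jog_arm: Moves the arm, as the interface text tells. Its arguments: {"type":"object","properties":{"deltas":{"type":"array"},"grip_force":{"type":"number"}},"required":["deltas"]}

```bash
mkdir -p pics; cat > h.py <<'E'
import numpy as np,cv2
from station import bot
def grab(n,f):
    c=bot.camera(n); np.savez('/tmp/%s.npz'%f,**c); cv2.imwrite('pics/%s.png'%f,c['pixels'][:,:,::-1]); return c
def world(c):
    K,R,t,d=c['intrinsics'],c['R'],c['t'],c['depth']
    v,u=np.mgrid[:d.shape[0],:d.shape[1]]
    X=np.stack([(u-K[0,2])/K[0,0]*d,(v-K[1,2])/K[1,1]*d,d],-1)
    W=(X-t)@R; W[d==0]=np.nan; return W
E
python3 - <<'E'
from h import *
for n in('scene','top'):
    c=grab(n,n+'0'); print(n,c['R'].round(3).tolist(),c['t'])
print(bot.read_state())
E
```

```text
scene [[0.745, -0.667, -0.01], [-0.34, -0.367, -0.866], [0.574, 0.649, -0.5]] [-0.35754786  0.2622997   1.2194518 ]
top [[0.014, -1.0, 0.02], [-0.985, -0.017, -0.174], [0.174, -0.018, -0.985]] [0.04654254 0.53395377 1.09819806]
{'t': 0.1, 'qpos': array([-1.32098312e+00,  3.14143595e-01, -4.79546105e-02,  1.21022728e+00,
       -3.29748107e-06,  1.57078974e+00]), 'qvel': array([-4.68744505e-04,  8.20644228e-05,  2.70595681e-03, -1.45819280e-03,
       -3.72859677e-04,  5.23461905e-04]), 'joint_efforts': array([-1.12902537e-04, -5.40766561e+01,  3.40540910e+01,  1.11981973e-02,
        3.17852914e-05, -3.76249218e-06]), 'tool_pos': array([ 0.14820848, -0.58088833,  0.24153854]), 'eef_rot': array([-7.58416303e-04,  9.92208607e-01,  1.24585296e-01, -9.68860994e-05]), 'ft_force': array([-1.72551211,  0.35291985,  0.67265484]), 'moment': array([ 0.02320668, -0.01209094, -0.02819734]), 'gripper_force': 0.0, 'width': 1.0030459714588005}
```

View pics/scene0.png

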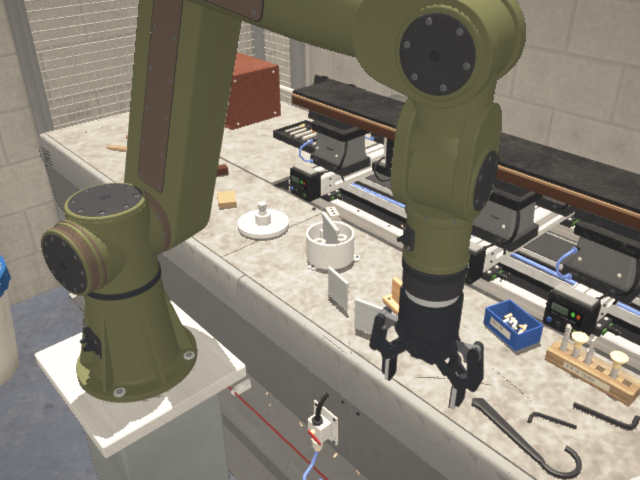

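View pics/top0.png

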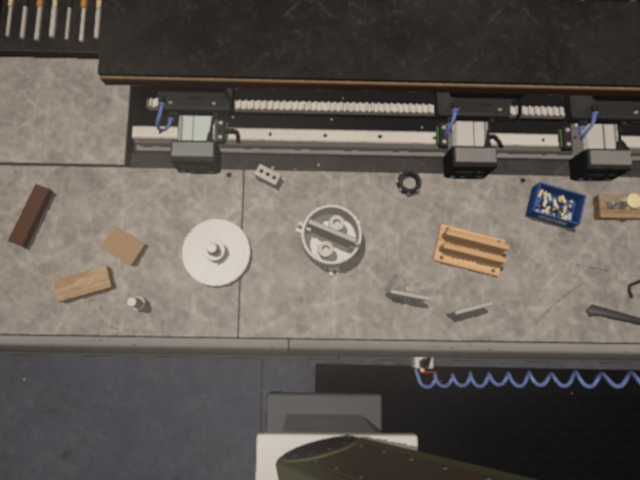

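The top view shows the canister with the plate at (331,236), nested lids at (216,252), the rack at (472,250), decoy plates at (408,295) and (470,311), the pin at (137,302), the nut at (408,182) and the block at (268,175).

```bash
python3 - <<'E'
from h import *
c=dict(np.load('/tmp/top0.npz')); W=world(c)
v,u=np.mgrid[:480,:640]
def sel(u0,u1,v0,v1,z0,z1):
    m=(u>=u0)&(u<u1)&(v>=v0)&(v<v1)&(W[...,2]>z0)&(W[...,2]<z1); return W[m]
def rep(n,P):
    r=cv2.minAreaRect((P[:,:2]*1000).astype(np.float32)); (cc,rad)=cv2.minEnclosingCircle((P[:,:2]*1000).astype(np.float32))
    print(n,len(P),'zmed',np.median(P[:,2]).round(4),'rect',np.round(r[0],1),np.round(r[1],1),round(r[2],1),'circ',np.round(cc,1),round(rad,1),'med',np.median(P[:,:2],0).round(4))
rep('plate top',sel(290,375,195,280,.092,.13))
rep('can rim',sel(290,375,195,280,.062,.078))
rep('knob',sel(170,260,210,300,.066,.09))
rep('collar',sel(170,260,210,300,.038,.052))
rep('disc',sel(170,260,210,300,.012,.026))
rep('rack top',sel(425,520,215,285,.05,.07))
rep('rack base',sel(425,520,215,285,.008,.02))
rep('decoy1',sel(380,435,270,310,.02,.2));rep('decoy2',sel(440,500,295,325,.02,.2))
rep('pin',sel(120,155,285,315,.01,.1));rep('nut',sel(390,425,165,198,.01,.1));rep('block',sel(250,285,160,190,.01,.1))
for n,a in(('rack',sel(425,520,215,285,.05,.07)),):
    np.save('/tmp/r.npy',a)
    m=cv2.fitLine((a[:,:2]).astype(np.float32),cv2.DIST_L2,0,.01,.01).ravel();print(m)
    d=m[:2];nrm=np.array([-d[1],d[0]]);s=(a[:,:2]-a[:,:2].mean(0))@nrm; print(np.histogram(s,20))
    l=(a[:,:2])@d; print('along',l.min(),l.max())
im=c['pixels'][150:330,120:520,::-1]; cv2.imwrite('pics/crop0.png',cv2.resize(im,(800,360),interpolation=cv2.INTER_CUBIC))
E
```

```text
plate top 308 zmed 0.1049 rect [540.7  16.7] [99.1 11.1] 67.6 circ [540.2  16.9] 49.6 med [0.5399 0.0168]
can rim 594 zmed 0.0699 rect [541.3  16.8] [120.  117.3] 0.9 circ [540.7  16.3] 60.8 med [0.5413 0.0175]
knob 89 zmed 0.0744 rect [509.2 251.2] [18.5 19.6] 26.4 circ [508.5 251.2] 10.2 med [0.5082 0.2513]
collar 242 zmed 0.0443 rect [509.3 251.6] [43.1 42.6] 29.1 circ [508.8 251.3] 22.2 med [0.5056 0.2486]
disc 3182 zmed 0.0186 rect [508.3 250.9] [137.8 137.7] 2.4 circ [509.1 252. ] 70.2 med [0.5061 0.2496]
rack top 859 zmed 0.06 rect [ 523.6 -274.8] [129.3  41.9] 76.4 circ [ 523.1 -274.9] 66.7 med [ 0.5229 -0.2735]
rack base 1251 zmed 0.0128 rect [ 526.1 -264.2] [162.6  80.7] 76.5 circ [ 523.6 -265.8] 86.0 med [ 0.5101 -0.2675]
decoy1 235 zmed 0.0763 rect [ 422.3 -135.3] [76.6  8. ] 79.6 circ [ 421.6 -135.2] 38.3 med [ 0.4221 -0.1342]
decoy2 174 zmed 0.0772 rect [ 399.  -259.4] [ 7.6 76.5] 15.3 circ [ 399.9 -259.1] 38.3 med [ 0.3982 -0.2563]
pin 229 zmed 0.0411 rect [401.  401.2] [25.  28.9] 77.2 circ [401.4 403.3] 15.2 med [0.4003 0.398 ]
nut 315 zmed 0.0213 rect [ 668.1 -150.2] [49.4 52.5] 64.6 circ [ 667.7 -150.9] 27.4 med [ 0.6648 -0.1483]
block 338 zmed 0.0301 rect [672.5 149.5] [51.6 26.4] 61.3 circ [672.8 149.5] 27.6 med [0.6707 0.1485]
[ 0.23284586  0.9725137   0.52277565 -0.27373672]
(array([19, 57, 62, 71, 65, 96, 63,  0,  0,  0,  0,  0,  0, 10, 53, 64, 66,
       71, 73, 89]), array([-0.02218849, -0.02007738, -0.01796627, -0.01585516, -0.01374405,
       -0.01163294, -0.00952183, -0.00741072, -0.00529961, -0.0031885 ,
       -0.00107739,  0.00103372,  0.00314483,  0.00525594,  0.00736705,
        0.00947816,  0.01158927,  0.01370038,  0.01581149,  0.0179226 ,
        0.02003371]))
along -0.21000163978198555 -0.08065169998371989
```

View pics/crop0.png

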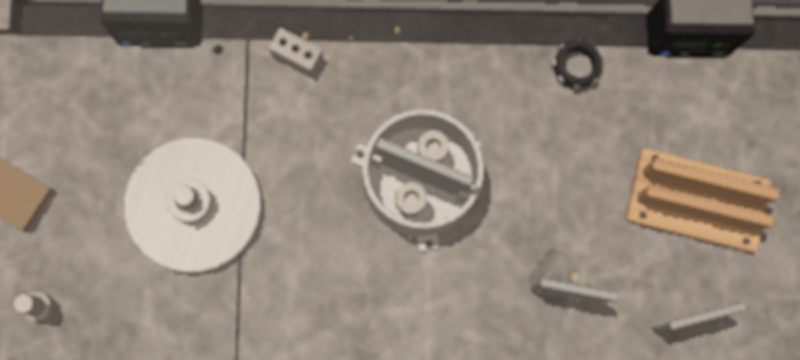

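```bash
cat >> h.py <<'E'
from scipy.spatial.transform import Rotation as Ro
def go(p,yaw):
    "total offset (mm, tool axes) and rot vector to TCP p with tool down and tool y at angle yaw (deg, world)"
    s=bot.read_state(); q=s['eef_rot']; A=Ro.from_quat([q[1],q[2],q[3],q[0]])
    y=np.array([np.cos(np.radians(yaw)),np.sin(np.radians(yaw)),0]); z=np.array([0,0,-1.]); x=np.cross(y,z)
    B=Ro.from_matrix(np.array([x,y,z]).T)
    print('t',round(s['t'],2),'tcp',s['tool_pos'].round(4),'w',round(s['width'],3),'F',s['ft_force'].round(1),'grip',round(s['gripper_force'],1))
    print('offset',A.inv().apply(np.array(p)-s['tool_pos']).round(4)*1000,'rot',(A.inv()*B).as_rotvec().round(3))
E
python3 -c "
from h import *
go([.5407,.0167,.2],-22.4)"
```

```text
t 0.1 tcp [ 0.1482 -0.5809  0.2415] w 1.003 F [-1.7  0.4  0.7] grip 0.0
offset [ 528.  -481.9   42.3] rot [-0.001 -0.001 -0.93 ]
```

>>> jog_arm --deltas '[{"offset": [10,-9,0],"rot": [0,0,0],"claw": 1},{"offset": [30,-27,0],"rot": [0,0,0],"claw": 1},{"offset": [57,-52,0],"rot": [0,0,0],"claw": 1},{"offset": [85,-78,0],"rot": [0,0,0],"claw": 1},{"offset": [113,-103,0],"rot": [0,0,0],"claw": 1},{"offset": [141,-129,0],"rot": [0,0,0],"claw": 1},{"offset": [169,-154,0],"rot": [0,0,0],"claw": 1},{"offset": [197,-180,0],"rot": [0,0,0],"claw": 1}]'

```text
t: 0.77
tool_pos: [0.2952, -0.3559, 0.2421]
eef_rot: [-0.0, 0.992, 0.124, 0.0]
ft_force: [0.5, 0.3, 0.1]
width: 1.0
gripper_force: 0.0
```

>>> jog_arm --deltas '[{"offset": [28,-25,0],"rot": [0,0,-0.11],"claw": 1},{"offset": [56,-51,0],"rot": [0,0,-0.22],"claw": 1},{"offset": [84,-77,0],"rot": [0,0,-0.33],"claw": 1},{"offset": [112,-102,0],"rot": [0,0,-0.44],"claw": 1},{"offset": [140,-128,0],"rot": [0,0,-0.55],"claw": 1},{"offset": [168,-154,0],"rot": [0,0,-0.66],"claw": 1},{"offset": [196,-179,0],"rot": [0,0,-0.77],"claw": 1},{"offset": [220,-200,0],"rot": [0,0,-0.88],"claw": 1}]'

```text
t: 1.43
tool_pos: [0.4588, -0.1072, 0.2422]
eef_rot: [-0.0, 0.843, 0.538, 0.0]
ft_force: [0.0, 0.5, -0.2]
width: 1.001
gripper_force: 0.0
```

```bash
python3 -c "
from h import *
go([.5407,.0167,.19],-22.4)"
```

```text
t 1.43 tcp [ 0.4588 -0.1072  0.2422] w 1.001 F [ 0.   0.5 -0.2] grip 0.0
offset [146.8  22.2  52.3] rot [-0.    -0.001 -0.043]
```

>>> jog_arm --deltas '[{"offset": [25,4,8],"rot": [0,0,-0.01],"claw": 1},{"offset": [50,8,16],"rot": [0,0,-0.02],"claw": 1},{"offset": [75,12,26],"rot": [0,0,-0.03],"claw": 1},{"offset": [100,16,36],"rot": [0,0,-0.04],"claw": 1},{"offset": [125,19,45],"rot": [0,0,-0.043],"claw": 1},{"offset": [140,21,50],"rot": [0,0,-0.043],"claw": 1},{"offset": [147,22,52],"rot": [0,0,-0.043],"claw": 1},{"offset": [147,22,52],"rot": [0,0,-0.043],"claw": 1}]'

```text
t: 2.1
tool_pos: [0.5409, 0.0145, 0.1897]
eef_rot: [-0.0, 0.832, 0.554, -0.0]
ft_force: [-0.2, -0.5, -0.0]
width: 1.001
gripper_force: 0.0
```

```bash
python3 - <<'E'
from h import *
c=grab('wrist','w1'); W=world(c)
P=W[(W[...,2]>.095)&(W[...,2]<.115)&(abs(W[...,0]-.54)<.07)&(abs(W[...,1]-.017)<.07)]
print(len(P)); print(cv2.minAreaRect((P[:,:2]*1000).astype(np.float32)),np.median(P[:,2]))
go([.5407,.0167,.089],-22.4)
E
```

```text
2771
((540.5523681640625, 18.15422821044922), (99.3504409790039, 9.987483024597168), 67.94971466064453) 0.10395770519801868
t 2.15 tcp [0.5406 0.0135 0.1902] w 1.002 F [-0.6  0.4 -0.1] grip 0.0
offset [  3.   -1.1 101.2] rot [-0.001  0.001 -0.006]
```

View pics/w1.png

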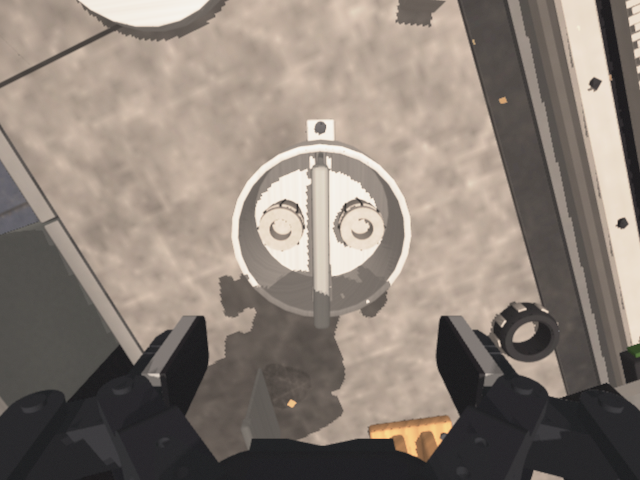

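The wrist view shows the plate's top edge upright at column 320, central between the pads (200 and 440).

>>> jog_arm --deltas '[{"offset": [4,-1,18],"rot": [0,0,0],"claw": 1},{"offset": [4,-1,38],"rot": [0,0,0],"claw": 1},{"offset": [4,-1,58],"rot": [0,0,0],"claw": 1},{"offset": [4,-1,78],"rot": [0,0,0],"claw": 0.8},{"offset": [4,-1,94],"rot": [0,0,0],"claw": 0.6},{"offset": [4,-1,101],"rot": [0,0,0],"claw": 0.4},{"offset": [4,-1,101],"rot": [0,0,0],"claw": 0.2},{"offset": [4,-1,101],"rot": [0,0,0],"claw": 0}]' --grip_force 50

```text
t: 2.82
tool_pos: [0.5417, 0.0168, 0.09]
eef_rot: [0.0, 0.833, 0.553, 0.0]
ft_force: [0.3, 0.3, 0.0]
width: 0.302
gripper_force: 0.0
```

>>> jog_arm --deltas '[{"offset": [0,0,0],"rot": [0,0,0],"claw": 0},{"offset": [0,0,0],"rot": [0,0,0],"claw": 0},{"offset": [0,0,0],"rot": [0,0,0],"claw": 0},{"offset": [0,0,0],"rot": [0,0,0],"claw": 0},{"offset": [0,0,0],"rot": [0,0,0],"claw": 0},{"offset": [0,0,-4],"rot": [0,0,0],"claw": 0},{"offset": [0,0,-10],"rot": [0,0,0],"claw": 0},{"offset": [0,0,-18],"rot": [0,0,0],"claw": 0}]'

```text
t: 3.48
tool_pos: [0.5413, 0.0176, 0.1075]
eef_rot: [-0.0, 0.833, 0.553, -0.0]
ft_force: [0.1, 0.9, -2.3]
width: 0.103
gripper_force: 48.9
```

```bash
python3 -c "
from h import *
go([.5236,-.2748,.185],-13.5)"
```

```text
t 3.48 tcp [0.5413 0.0176 0.1075] w 0.103 F [ 0.1  0.9 -2.3] grip 48.9
offset [-276.4   96.9  -77.5] rot [-0.001  0.    -0.162]
```

>>> jog_arm --deltas '[{"offset": [0,0,-10],"rot": [0,0,0],"claw": 0},{"offset": [0,0,-22],"rot": [0,0,0],"claw": 0},{"offset": [0,0,-34],"rot": [0,0,0],"claw": 0},{"offset": [0,0,-46],"rot": [0,0,0],"claw": 0},{"offset": [0,0,-58],"rot": [0,0,0],"claw": 0},{"offset": [0,0,-68],"rot": [0,0,0],"claw": 0},{"offset": [0,0,-77],"rot": [0,0,0],"claw": 0},{"offset": [0,0,-80],"rot": [0,0,0],"claw": 0}]'

```text
t: 4.15
tool_pos: [0.5426, 0.0176, 0.1893]
eef_rot: [0.001, 0.833, 0.553, 0.001]
ft_force: [0.4, -0.0, -2.4]
width: 0.107
gripper_force: 49.0
```

>>> jog_arm --deltas '[{"offset": [-10,4,0],"rot": [0,0,0],"claw": 0},{"offset": [-30,11,0],"rot": [0,0,0],"claw": 0},{"offset": [-52,18,0],"rot": [0,0,-0.02],"claw": 0},{"offset": [-76,27,0],"rot": [0,0,-0.04],"claw": 0},{"offset": [-100,35,0],"rot": [0,0,-0.06],"claw": 0},{"offset": [-124,44,0],"rot": [0,0,-0.08],"claw": 0},{"offset": [-146,52,0],"rot": [0,0,-0.1],"claw": 0},{"offset": [-166,58,0],"rot": [0,0,-0.12],"claw": 0}]'

```text
t: 4.82
tool_pos: [0.53, -0.1601, 0.1864]
eef_rot: [-0.0, 0.798, 0.602, -0.001]
ft_force: [0.9, 0.2, -2.5]
width: 0.101
gripper_force: 49.0
```

```bash
python3 -c "
from h import *
go([.5236,-.2748,.185],-13.5)"
```

```text
t 4.82 tcp [ 0.53   -0.1601  0.1864] w 0.101 F [ 0.9  0.2 -2.5] grip 49.0
offset [-112.    25.3    1.5] rot [-0.001  0.001 -0.042]
```

>>> jog_arm --deltas '[{"offset": [-20,5,0],"rot": [0,0,-0.01],"claw": 0},{"offset": [-40,9,0],"rot": [0,0,-0.02],"claw": 0},{"offset": [-60,14,0],"rot": [0,0,-0.03],"claw": 0},{"offset": [-80,18,0],"rot": [0,0,-0.04],"claw": 0},{"offset": [-97,22,0],"rot": [0,0,-0.042],"claw": 0},{"offset": [-108,24,0],"rot": [0,0,-0.042],"claw": 0},{"offset": [-112,25,0],"rot": [0,0,-0.042],"claw": 0},{"offset": [-112,25,0],"rot": [0,0,-0.042],"claw": 0}]'

```text
t: 5.48
tool_pos: [0.5235, -0.2733, 0.1867]
eef_rot: [-0.0, 0.786, 0.618, -0.0]
ft_force: [0.7, -0.1, -1.6]
width: 0.107
gripper_force: 49.0
```

```bash
python3 - <<'E'
from h import *
c=grab('wrist','w2'); W=world(c)
M=(abs(W[...,0]-.524)<.09)&(abs(W[...,1]+.275)<.09)
def rr(z0,z1):
    P=W[M&(W[...,2]>z0)&(W[...,2]<z1)]; print(len(P),cv2.minAreaRect((P[:,:2]*1000).astype(np.float32)))
rr(.054,.066); 
c=grab('top','t2'); W=world(c)
M=(abs(W[...,0]-.524)<.09)&(abs(W[...,1]+.275)<.09)
rr(.054,.066); rr(.16,.2)
go([.5236,-.2748,.100],-13.5)
E
```

```text
4836 ((525.1980590820312, -265.2333679199219), (110.34915924072266, 40.0157585144043), 76.51930236816406)
467 ((522.5317993164062, -274.4879150390625), (128.57318115234375, 40.2597541809082), 75.69828796386719)
182 ((524.6935424804688, -246.48622131347656), (46.92805099487305, 35.43666458129883), 87.5013427734375)
t 5.58 tcp [ 0.5239 -0.272   0.187 ] w 0.103 F [ 0.5  0.4 -2. ] grip 49.0
offset [-2.9  0.4 87. ] rot [-0.001 -0.001 -0.   ]
```

View pics/w2.png

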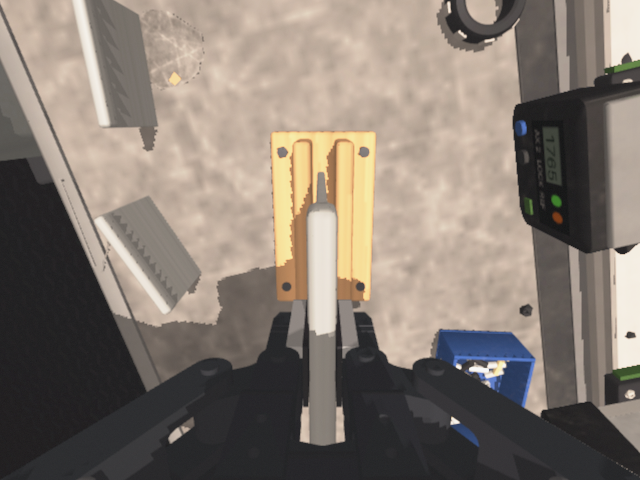

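The plate (column 321) hangs over the bay (columns 313–336) and is parallel to it.

>>> jog_arm --deltas '[{"offset": [-3,0,8],"rot": [0,0,0],"claw": 0},{"offset": [-3,0,18],"rot": [0,0,0],"claw": 0},{"offset": [-3,0,30],"rot": [0,0,0],"claw": 0},{"offset": [-3,0,42],"rot": [0,0,0],"claw": 0},{"offset": [-3,0,54],"rot": [0,0,0],"claw": 0},{"offset": [-3,0,66],"rot": [0,0,0],"claw": 0},{"offset": [-3,0,76],"rot": [0,0,0],"claw": 0},{"offset": [-3,0,84],"rot": [0,0,0],"claw": 0}]'

```text
t: 6.25
tool_pos: [0.5228, -0.2746, 0.1015]
eef_rot: [-0.001, 0.785, 0.619, -0.0]
ft_force: [-0.7, -0.4, -2.0]
width: 0.107
gripper_force: 49.0
```

>>> jog_arm --deltas '[{"offset": [0,0,2],"rot": [0,0,0],"claw": 0},{"offset": [0,0,4],"rot": [0,0,0],"claw": 0},{"offset": [0,0,5],"rot": [0,0,0],"claw": 0},{"offset": [0,0,6],"rot": [0,0,0],"claw": 0},{"offset": [0,0,6],"rot": [0,0,0],"claw": 0},{"offset": [0,0,6],"rot": [0,0,0],"claw": 0},{"offset": [0,0,6],"rot": [0,0,0],"claw": 0},{"offset": [0,0,6],"rot": [0,0,0],"claw": 0}]'

```text
t: 6.92
tool_pos: [0.5239, -0.2757, 0.0979]
eef_rot: [0.001, 0.785, 0.619, 0.0]
ft_force: [-0.4, -1.1, 0.7]
width: 0.107
gripper_force: 49.3
```

>>> jog_arm --deltas '[{"offset": [0,0,0],"rot": [0,0,0],"claw": 0.15},{"offset": [0,0,0],"rot": [0,0,0],"claw": 0.25},{"offset": [0,0,0],"rot": [0,0,0],"claw": 0.35},{"offset": [0,0,0],"rot": [0,0,0],"claw": 0.5},{"offset": [0,0,0],"rot": [0,0,0],"claw": 0.7},{"offset": [0,0,0],"rot": [0,0,0],"claw": 0.9},{"offset": [0,0,0],"rot": [0,0,0],"claw": 1},{"offset": [0,0,0],"rot": [0,0,0],"claw": 1}]'

```text
t: 7.58
tool_pos: [0.5234, -0.2754, 0.0973]
eef_rot: [-0.0, 0.785, 0.619, -0.0]
ft_force: [-0.9, -0.4, -0.6]
width: 0.996
gripper_force: 0.0
```

>>> jog_arm --deltas '[{"offset": [0,0,0],"rot": [0,0,0],"claw": 1},{"offset": [0,0,-8],"rot": [0,0,0],"claw": 1},{"offset": [0,0,-25],"rot": [0,0,0],"claw": 1},{"offset": [0,0,-45],"rot": [0,0,0],"claw": 1},{"offset": [0,0,-65],"rot": [0,0,0],"claw": 1},{"offset": [0,0,-85],"rot": [0,0,0],"claw": 1},{"offset": [0,0,-95],"rot": [0,0,0],"claw": 1},{"offset": [0,0,-100],"rot": [0,0,0],"claw": 1}]'

```text
t: 8.25
tool_pos: [0.5245, -0.276, 0.1996]
eef_rot: [0.002, 0.785, 0.619, 0.001]
ft_force: [0.2, 0.1, 0.8]
width: 1.001
gripper_force: 0.0
```

```bash
python3 - <<'E'
from h import *
c=grab('wrist','w3'); W=world(c)
M=(abs(W[...,0]-.524)<.09)&(abs(W[...,1]+.275)<.09)&(W[...,2]>.09)&(W[...,2]<.125)
P=W[M]; print(len(P),np.median(P[:,2]),cv2.minAreaRect((P[:,:2]*1000).astype(np.float32)))
go([.5088,.2513,.2],-13.5)
E
```

```text
2741 0.11093346711037746 ((522.8482055664062, -275.2813720703125), (99.15848541259766, 9.975236892700195), 76.7203140258789)
t 8.3 tcp [ 0.5244 -0.2759  0.1994] w 1.001 F [-0.3 -0.2  0.5] grip 0.0
offset [ 509.  -138.4   -1.3] rot [ 0.003  0.001 -0.   ]
```

View pics/w3.png

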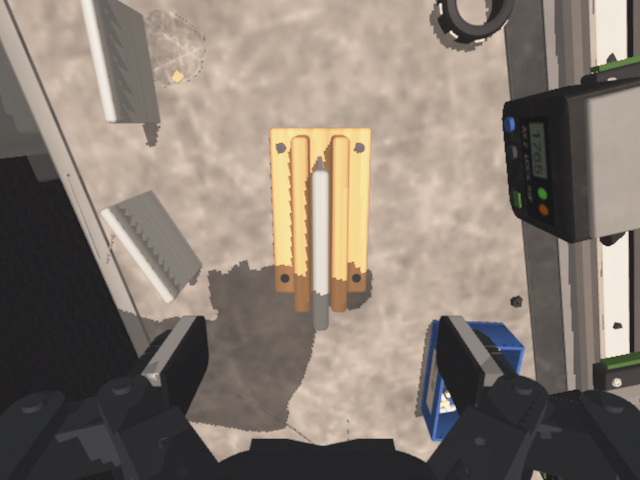

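The plate stands upright in the bay (column 320, between the boards), released, with its top at z = 0.111. Now to the lids.

>>> jog_arm --deltas '[{"offset": [12,-3,0],"rot": [0,0,0],"claw": 1},{"offset": [40,-11,0],"rot": [0,0,0],"claw": 1},{"offset": [74,-20,0],"rot": [0,0,0],"claw": 1},{"offset": [110,-30,0],"rot": [0,0,0],"claw": 1},{"offset": [146,-40,0],"rot": [0,0,0],"claw": 1},{"offset": [182,-50,0],"rot": [0,0,0],"claw": 1},{"offset": [218,-59,0],"rot": [0,0,0],"claw": 1},{"offset": [254,-69,0],"rot": [0,0,0],"claw": 1}]'

```text
t: 8.97
tool_pos: [0.514, -0.0099, 0.1958]
eef_rot: [-0.001, 0.785, 0.619, -0.001]
ft_force: [2.0, -0.3, 0.6]
width: 1.004
gripper_force: 0.0
```

>>> jog_arm --deltas '[{"offset": [36,-10,0],"rot": [0,0,0],"claw": 1},{"offset": [72,-20,0],"rot": [0,0,0],"claw": 1},{"offset": [108,-30,0],"rot": [0,0,0],"claw": 1},{"offset": [144,-40,0],"rot": [0,0,0],"claw": 1},{"offset": [180,-50,0],"rot": [0,0,0],"claw": 1},{"offset": [210,-58,0],"rot": [0,0,0],"claw": 1},{"offset": [226,-61,0],"rot": [0,0,0],"claw": 1},{"offset": [230,-62,0],"rot": [0,0,0],"claw": 1}]'

```text
t: 9.63
tool_pos: [0.5075, 0.2289, 0.1956]
eef_rot: [-0.001, 0.784, 0.621, -0.001]
ft_force: [-0.1, 0.1, 0.1]
width: 1.003
gripper_force: 0.0
```

```bash
python3 - <<'E'
from h import *
c=grab('wrist','w4'); W=world(c)
for n,z0,z1 in(('knob',.068,.085),('collar',.036,.05),('disc',.012,.026)):
    P=W[(abs(W[...,0]-.509)<.09)&(abs(W[...,1]-.251)<.09)&(W[...,2]>z0)&(W[...,2]<z1)]
    print(n,len(P),np.median(P[:,2]),cv2.minEnclosingCircle((P[:,:2]*1000).astype(np.float32)))
go([.5088,.2513,.2],-13.5)
E
```

```text
knob 714 0.0732377431215823 ((508.3696594238281, 253.15396118164062), 10.16668701171875)
collar 1748 0.04323531035696178 ((508.44708251953125, 252.7362060546875), 22.002687454223633)
disc 21571 0.017422664766432613 ((508.4749755859375, 252.8007354736328), 69.83010864257812)
t 9.68 tcp [0.5076 0.228  0.1957] w 1.002 F [ 0.4 -0.1 -0.1] grip 0.0
offset [23.  -4.3 -4.3] rot [-0.002  0.001  0.003]
```

View pics/w4.png

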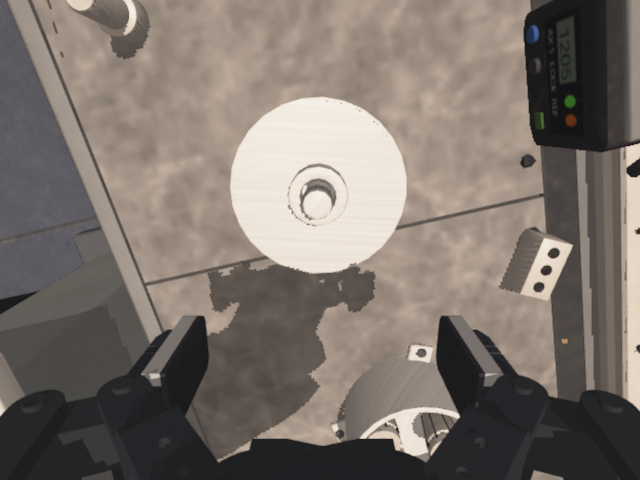

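The wrist view shows the lid at (318,185) with the knob top at (317,205), slightly ahead of the pads.

>>> jog_arm --deltas '[{"offset": [6,-1,6],"rot": [0,0,0],"claw": 1},{"offset": [15,-3,20],"rot": [0,0,0],"claw": 1},{"offset": [22,-4,40],"rot": [0,0,0],"claw": 1},{"offset": [24,-5,60],"rot": [0,0,0],"claw": 1},{"offset": [24,-5,80],"rot": [0,0,0],"claw": 1},{"offset": [24,-5,92],"rot": [0,0,0],"claw": 1},{"offset": [24,-5,95],"rot": [0,0,0],"claw": 1},{"offset": [24,-5,95],"rot": [0,0,0],"claw": 1}]'

```text
t: 10.35
tool_pos: [0.5088, 0.2488, 0.1007]
eef_rot: [-0.0, 0.786, 0.618, -0.002]
ft_force: [-0.9, 0.3, -0.3]
width: 0.999
gripper_force: 0.0
```

```bash
python3 -c "
from h import *
go([.5084,.2522,.058],-13.5)"
```

```text
t 10.35 tcp [0.5088 0.2488 0.1007] w 0.999 F [-0.9  0.3 -0.3] grip 0.0
offset [ 3.3 -1.1 42.7] rot [-0.002  0.002 -0.002]
```

>>> jog_arm --deltas '[{"offset": [2,-1,12],"rot": [0,0,0],"claw": 1},{"offset": [3,-1,26],"rot": [0,0,0],"claw": 1},{"offset": [3,-1,38],"rot": [0,0,0],"claw": 0.8},{"offset": [3,-1,42],"rot": [0,0,0],"claw": 0.6},{"offset": [3,-1,42],"rot": [0,0,0],"claw": 0.45},{"offset": [3,-1,42],"rot": [0,0,0],"claw": 0.35},{"offset": [3,-1,42],"rot": [0,0,0],"claw": 0.25},{"offset": [3,-1,42],"rot": [0,0,0],"claw": 0.15}]' --grip_force 80

```text
t: 11.02
tool_pos: [0.5104, 0.2538, 0.0616]
eef_rot: [0.0, 0.785, 0.619, 0.001]
ft_force: [-1.2, -0.7, 2.0]
width: 0.201
gripper_force: 78.1
```

>>> jog_arm --deltas '[{"offset": [0,0,0],"rot": [0,0,0],"claw": 0.05},{"offset": [0,0,0],"rot": [0,0,0],"claw": 0},{"offset": [0,0,0],"rot": [0,0,0],"claw": 0},{"offset": [0,0,0],"rot": [0,0,0],"claw": 0},{"offset": [0,0,0],"rot": [0,0,0],"claw": 0},{"offset": [0,0,-2],"rot": [0,0,0],"claw": 0},{"offset": [0,0,-6],"rot": [0,0,0],"claw": 0},{"offset": [0,0,-10],"rot": [0,0,0],"claw": 0}]'

```text
t: 11.68
tool_pos: [0.5091, 0.2531, 0.0701]
eef_rot: [-0.0, 0.785, 0.619, -0.001]
ft_force: [-0.4, 0.1, -4.9]
width: 0.205
gripper_force: 78.2
```

```bash
python3 - <<'E'
from h import *
c=grab('scene','s5'); im=c['pixels'][180:280,190:370,::-1]; cv2.imwrite('pics/s5c.png',cv2.resize(im,(792,440),interpolation=cv2.INTER_CUBIC))
go([.5406,.0172,.19],-13.5)
E
```

```text
t 11.73 tcp [0.5097 0.2534 0.071 ] w 0.202 F [ 0.9  0.4 -4.2] grip 78.2
offset [-222.5   85.2 -119. ] rot [ 0. -0. -0.]
```

View pics/s5c.png

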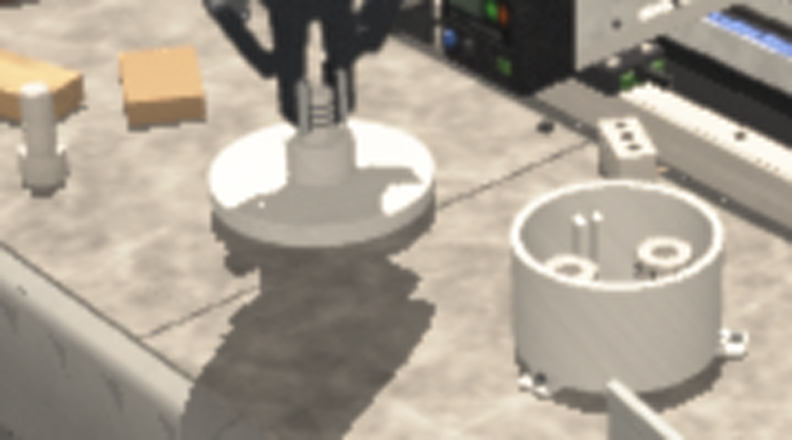

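The lids hang nested and level, shadow clear of the table; the force matches both lids (4.3 N).

>>> jog_arm --deltas '[{"offset": [0,0,-6],"rot": [0,0,0],"claw": 0},{"offset": [0,0,-16],"rot": [0,0,0],"claw": 0},{"offset": [0,0,-30],"rot": [0,0,0],"claw": 0},{"offset": [0,0,-46],"rot": [0,0,0],"claw": 0},{"offset": [0,0,-62],"rot": [0,0,0],"claw": 0},{"offset": [0,0,-78],"rot": [0,0,0],"claw": 0},{"offset": [0,0,-90],"rot": [0,0,0],"claw": 0},{"offset": [0,0,-96],"rot": [0,0,0],"claw": 0}]'

```text
t: 12.4
tool_pos: [0.5107, 0.2539, 0.169]
eef_rot: [0.0, 0.785, 0.619, 0.002]
ft_force: [-0.2, 0.5, -3.5]
width: 0.205
gripper_force: 78.3
```

>>> jog_arm --deltas '[{"offset": [-4,1,-3],"rot": [0,0,0],"claw": 0},{"offset": [-14,5,-4],"rot": [0,0,0],"claw": 0},{"offset": [-28,11,-4],"rot": [0,0,0],"claw": 0},{"offset": [-46,18,-4],"rot": [0,0,0],"claw": 0},{"offset": [-64,25,-4],"rot": [0,0,0],"claw": 0},{"offset": [-82,32,-4],"rot": [0,0,0],"claw": 0},{"offset": [-100,39,-4],"rot": [0,0,0],"claw": 0},{"offset": [-118,46,-4],"rot": [0,0,0],"claw": 0}]'

```text
t: 13.07
tool_pos: [0.526, 0.1259, 0.1693]
eef_rot: [-0.0, 0.786, 0.619, -0.001]
ft_force: [-0.1, 0.7, -4.8]
width: 0.202
gripper_force: 78.3
```

>>> jog_arm --deltas '[{"offset": [-18,7,0],"rot": [0,0,0],"claw": 0},{"offset": [-36,14,0],"rot": [0,0,0],"claw": 0},{"offset": [-54,21,0],"rot": [0,0,0],"claw": 0},{"offset": [-72,28,0],"rot": [0,0,0],"claw": 0},{"offset": [-87,34,0],"rot": [0,0,0],"claw": 0},{"offset": [-97,37,0],"rot": [0,0,0],"claw": 0},{"offset": [-102,39,0],"rot": [0,0,0],"claw": 0},{"offset": [-103,39,0],"rot": [0,0,0],"claw": 0}]'

```text
t: 13.73
tool_pos: [0.5403, 0.0176, 0.1698]
eef_rot: [-0.0, 0.786, 0.618, -0.0]
ft_force: [-0.4, 0.6, -4.0]
width: 0.197
gripper_force: 78.3
```

```bash
python3 - <<'E'
from h import *
go([.5412,.0185,.121],-13.5)
for n in('top','wrist'):
    c=grab(n,n+'6'); W=world(c)
    M=(abs(W[...,0]-.541)<.1)&(abs(W[...,1]-.017)<.1)
    z=W[M][:,2]; h,e=np.histogram(z,np.arange(.05,.2,.005)); print(n,dict(zip(e.round(3).tolist(),h.tolist())))
    P=W[M&(W[...,2]>.105)&(W[...,2]<.14)]
    if len(P): print(cv2.minEnclosingCircle((P[:,:2]*1000).astype(np.float32)))
    P=P[np.abs(P[:,2]-np.median(P[:,2]))<.006]; A=np.c_[P[:,:2],np.ones(len(P))]; print('disc plane',np.linalg.lstsq(A,P[:,2],rcond=None)[0].round(3),np.median(P[:,2]))
    r=np.hypot(P[:,0]-P[:,0].mean(),P[:,1]-P[:,1].mean())
go([.5412,.0185,.121],-13.5)
E
```

```text
t 13.73 tcp [0.5403 0.0176 0.1698] w 0.197 F [-0.4  0.6 -4. ] grip 78.3
offset [ 1.2  0.7 48.8] rot [-0.001  0.    -0.002]
top {0.05: 0, 0.055: 0, 0.06: 0, 0.065: 0, 0.07: 0, 0.075: 0, 0.08: 0, 0.085: 0, 0.09: 0, 0.095: 0, 0.1: 0, 0.105: 0, 0.11: 0, 0.115: 6, 0.12: 148, 0.125: 518, 0.13: 19, 0.135: 0, 0.14: 0, 0.145: 0, 0.15: 0, 0.155: 0, 0.16: 0, 0.165: 0, 0.17: 0, 0.175: 0, 0.18: 0, 0.185: 0, 0.19: 0, 0.195: 0}
((542.51513671875, 56.69457244873047), 55.9069709777832)
disc plane [-0.002  0.001  0.128] 0.12648240738513072
wrist {0.05: 0, 0.055: 0, 0.06: 0, 0.065: 0, 0.07: 0, 0.075: 0, 0.08: 0, 0.085: 0, 0.09: 0, 0.095: 0, 0.1: 0, 0.105: 0, 0.11: 21, 0.115: 37, 0.12: 7545, 0.125: 36454, 0.13: 289, 0.135: 317, 0.14: 444, 0.145: 620, 0.15: 2416, 0.155: 214, 0.16: 422, 0.165: 662, 0.17: 725, 0.175: 994, 0.18: 2711, 0.185: 691, 0.19: 637, 0.195: 1122}
((539.0919189453125, 17.031051635742188), 70.02288818359375)
disc plane [-0.002 -0.001  0.127] 0.12558487217216846
t 13.83 tcp [0.5403 0.0188 0.17  ] w 0.199 F [ 0.3  0.3 -4.9] grip 78.3
offset [-0.1  1.  49. ] rot [-0.001 -0.    -0.001]
```

>>> jog_arm --deltas '[{"offset": [1,1,3],"rot": [0,0,0],"claw": 0},{"offset": [1,1,8],"rot": [0,0,0],"claw": 0},{"offset": [1,1,14],"rot": [0,0,0],"claw": 0},{"offset": [1,1,20],"rot": [0,0,0],"claw": 0},{"offset": [1,1,26],"rot": [0,0,0],"claw": 0},{"offset": [1,1,31],"rot": [0,0,0],"claw": 0},{"offset": [1,1,34],"rot": [0,0,0],"claw": 0},{"offset": [1,1,36],"rot": [0,0,0],"claw": 0}]'

```text
t: 14.5
tool_pos: [0.5415, 0.0194, 0.1335]
eef_rot: [-0.0, 0.785, 0.619, -0.0]
ft_force: [-0.3, 0.5, -4.8]
width: 0.199
gripper_force: 78.3
```

>>> jog_arm --deltas '[{"offset": [0,0,2],"rot": [0,0,0],"claw": 0},{"offset": [0,0,4],"rot": [0,0,0],"claw": 0},{"offset": [0,0,6],"rot": [0,0,0],"claw": 0},{"offset": [0,0,8],"rot": [0,0,0],"claw": 0},{"offset": [0,0,9],"rot": [0,0,0],"claw": 0},{"offset": [0,0,10],"rot": [0,0,0],"claw": 0},{"offset": [0,0,10],"rot": [0,0,0],"claw": 0},{"offset": [0,0,10],"rot": [0,0,0],"claw": 0}]'

```text
t: 15.17
tool_pos: [0.5419, 0.0194, 0.1244]
eef_rot: [0.0, 0.785, 0.619, 0.0]
ft_force: [-0.3, 0.1, -4.8]
width: 0.203
gripper_force: 78.3
```

Not yet in contact; lowering slowly.

>>> jog_arm --deltas '[{"offset": [0,0,0.5],"rot": [0,0,0],"claw": 0},{"offset": [0,0,1],"rot": [0,0,0],"claw": 0},{"offset": [0,0,1.5],"rot": [0,0,0],"claw": 0},{"offset": [0,0,2],"rot": [0,0,0],"claw": 0},{"offset": [0,0,2.5],"rot": [0,0,0],"claw": 0},{"offset": [0,0,3],"rot": [0,0,0],"claw": 0},{"offset": [0,0,3],"rot": [0,0,0],"claw": 0},{"offset": [0,0,3],"rot": [0,0,0],"claw": 0}]'

```text
t: 15.83
tool_pos: [0.5418, 0.0193, 0.1216]
eef_rot: [0.0, 0.785, 0.619, -0.0]
ft_force: [-2.5, -1.3, 0.9]
width: 0.2
gripper_force: 79.0
```

>>> jog_arm --deltas '[{"offset": [0,0,0.5],"rot": [0,0,0],"claw": 0},{"offset": [0,0,1],"rot": [0,0,0],"claw": 0},{"offset": [0,0,1],"rot": [0,0,0],"claw": 0},{"offset": [0,0,1],"rot": [0,0,0],"claw": 0},{"offset": [0,0,1],"rot": [0,0,0],"claw": 0},{"offset": [0,0,1],"rot": [0,0,0],"claw": 0},{"offset": [0,0,1],"rot": [0,0,0],"claw": 0},{"offset": [0,0,1],"rot": [0,0,0],"claw": 0}]'

```text
t: 16.5
tool_pos: [0.5419, 0.0194, 0.1216]
eef_rot: [0.0, 0.785, 0.619, 0.0]
ft_force: [-5.2, -1.5, 9.1]
width: 0.202
gripper_force: 79.7
```

```bash
python3 - <<'E'
from h import *
c=grab('wrist','w7'); W=world(c)
M=(abs(W[...,0]-.541)<.1)&(abs(W[...,1]-.017)<.1)&(abs(W[...,2]-.078)<.009); P=W[M]
print(cv2.minEnclosingCircle((P[:,:2]*1000).astype(np.float32)),np.median(P[:,2]))
P=P[np.abs(P[:,2]-np.median(P[:,2]))<.005];print(np.linalg.lstsq(np.c_[P[:,:2],np.ones(len(P))],P[:,2],rcond=None)[0])
go([.5412,.0185,.121],-13.5)
E
```

```text
((541.1260375976562, 18.253673553466797), 70.05876922607422) 0.07736618534203091
[ 0.00080184 -0.00011567  0.07693021]
t 16.55 tcp [0.5419 0.0194 0.1216] w 0.203 F [-5.5 -0.7  9.3] grip 79.7
offset [-1.  -0.5  0.6] rot [ 0.001 -0.    -0.   ]
```

Home: disc top 0.077–0.078, level, centred. Release.

>>> jog_arm --deltas '[{"offset": [0,0,-1],"rot": [0,0,0],"claw": 0},{"offset": [0,0,-1],"rot": [0,0,0],"claw": 0.25},{"offset": [0,0,-1],"rot": [0,0,0],"claw": 0.4},{"offset": [0,0,-1],"rot": [0,0,0],"claw": 0.6},{"offset": [0,0,-1],"rot": [0,0,0],"claw": 0.8},{"offset": [0,0,-1],"rot": [0,0,0],"claw": 1},{"offset": [0,0,-1],"rot": [0,0,0],"claw": 1},{"offset": [0,0,-1],"rot": [0,0,0],"claw": 1}]'

```text
t: 17.22
tool_pos: [0.5419, 0.0194, 0.1213]
eef_rot: [0.0, 0.785, 0.619, 0.0]
ft_force: [0.3, -0.3, -0.2]
width: 0.996
gripper_force: 0.0
```

```bash
python3 - <<'E'
from h import *
c=grab('wrist','w8'); W=world(c)
M=(abs(W[...,0]-.541)<.1)&(abs(W[...,1]-.017)<.1)
for z0,z1 in((.073,.083),(.1,.108),(.128,.137)):
    P=W[M&(W[...,2]>z0)&(W[...,2]<z1)]
    r=np.hypot(P[:,0]-.541,P[:,1]-.018)
    if z0>.09: P=P[r<.026]
    print(z0,len(P),cv2.minEnclosingCircle((P[:,:2]*1000).astype(np.float32)),np.median(P[:,2]))
go([.541,.018,.088],-13.5)
E
```

```text
0.073 50387 ((541.0481567382812, 18.1113224029541), 70.16384887695312) 0.07736029711441922
0.1 4259 ((540.8546142578125, 18.786014556884766), 22.14936065673828) 0.10317798491092638
0.128 2451 ((540.9226684570312, 18.732065200805664), 10.291230201721191) 0.13309253153087539
t 17.27 tcp [0.5419 0.0194 0.1213] w 1.0 F [ 0.8 -0.8 -0.3] grip 0.0
offset [-1.6 -0.6 33.3] rot [ 0. -0. -0.]
```

View pics/w8.png

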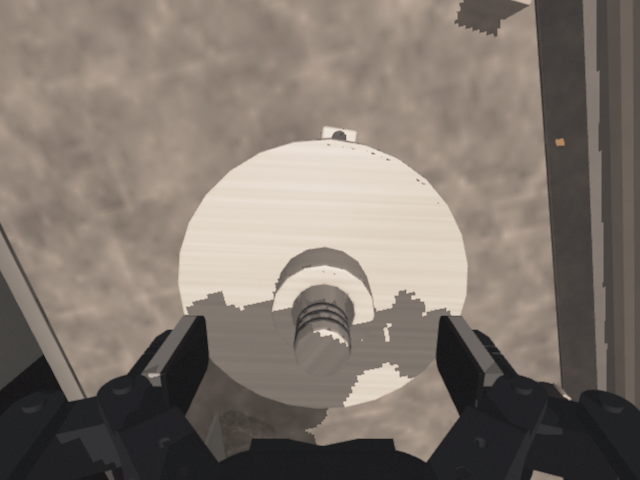

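The view shows both lids seated, with the knob at (322,345) inside the collar at (323,300) and the pads clear on either side.

>>> jog_arm --deltas '[{"offset": [-1,-1,5],"rot": [0,0,0],"claw": 1},{"offset": [-1,-1,13],"rot": [0,0,0],"claw": 1},{"offset": [-1,-1,22],"rot": [0,0,0],"claw": 1},{"offset": [-1,-1,30],"rot": [0,0,0],"claw": 1},{"offset": [-1,-1,33],"rot": [0,0,0],"claw": 0.9},{"offset": [-1,-1,33],"rot": [0,0,0],"claw": 0.8},{"offset": [-1,-1,33],"rot": [0,0,0],"claw": 0.7},{"offset": [-1,-1,33],"rot": [0,0,0],"claw": 0.6}]' --grip_force 60

```text
t: 17.93
tool_pos: [0.5409, 0.0187, 0.0884]
eef_rot: [0.0, 0.785, 0.619, 0.0]
ft_force: [0.1, 0.3, 0.1]
width: 0.601
gripper_force: 0.0
```

>>> jog_arm --deltas '[{"offset": [0,0,0],"rot": [0,0,0],"claw": 0.55},{"offset": [0,0,0],"rot": [0,0,0],"claw": 0.5},{"offset": [0,0,0],"rot": [0,0,0],"claw": 0.45},{"offset": [0,0,0],"rot": [0,0,0],"claw": 0.4},{"offset": [0,0,0],"rot": [0,0,0],"claw": 0.3},{"offset": [0,0,0],"rot": [0,0,0],"claw": 0.3},{"offset": [0,0,0],"rot": [0,0,0],"claw": 0.3},{"offset": [0,0,0],"rot": [0,0,0],"claw": 0.3}]'

```text
t: 18.6
tool_pos: [0.5414, 0.0186, 0.0893]
eef_rot: [0.001, 0.785, 0.619, 0.001]
ft_force: [0.3, -0.5, 5.4]
width: 0.5
gripper_force: 60.2
```

>>> jog_arm --deltas '[{"offset": [0,0,-1],"rot": [0,0,0],"claw": 0.3},{"offset": [0,0,-3],"rot": [0,0,0],"claw": 0.3},{"offset": [0,0,-6],"rot": [0,0,0],"claw": 0.3},{"offset": [0,0,-10],"rot": [0,0,0],"claw": 0.3},{"offset": [0,0,-15],"rot": [0,0,0],"claw": 0.3},{"offset": [0,0,-20],"rot": [0,0,0],"claw": 0.3},{"offset": [0,0,-24],"rot": [0,0,0],"claw": 0.3},{"offset": [0,0,-26],"rot": [0,0,0],"claw": 0.3}]'

```text
t: 19.27
tool_pos: [0.5412, 0.0187, 0.1152]
eef_rot: [0.0, 0.785, 0.619, 0.0]
ft_force: [-0.1, 0.2, -3.6]
width: 0.497
gripper_force: 61.1
```

```bash
python3 - <<'E'
from h import *
c=grab('scene','s9'); im=c['pixels'][170:290,250:410,::-1]; cv2.imwrite('pics/s9c.png',cv2.resize(im,(640,480),interpolation=cv2.INTER_CUBIC))
go([.541,.0187,.189],-13.5)
E
```

```text
t 19.32 tcp [0.5413 0.0187 0.1153] w 0.501 F [ 0.  -0.1 -2.1] grip 61.1
offset [ -0.   -0.2 -73.7] rot [ 0.001 -0.    -0.   ]
```

View pics/s9c.png

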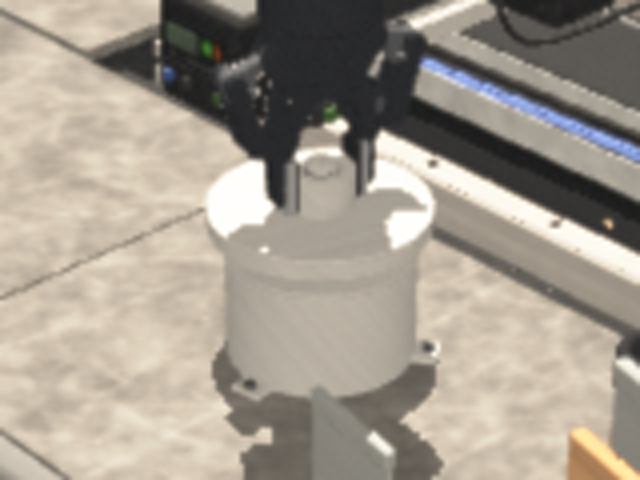

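The outer lid alone is rising (force 2.1 N), level, with the knob sunk in its bore at (322,165).

>>> jog_arm --deltas '[{"offset": [0,0,-4],"rot": [0,0,0],"claw": 0.3},{"offset": [0,0,-12],"rot": [0,0,0],"claw": 0.3},{"offset": [0,0,-24],"rot": [0,0,0],"claw": 0.3},{"offset": [0,0,-36],"rot": [0,0,0],"claw": 0.3},{"offset": [0,0,-48],"rot": [0,0,0],"claw": 0.3},{"offset": [0,0,-60],"rot": [0,0,0],"claw": 0.3},{"offset": [0,0,-69],"rot": [0,0,0],"claw": 0.3},{"offset": [0,0,-74],"rot": [0,0,0],"claw": 0.3}]'

```text
t: 19.98
tool_pos: [0.5413, 0.0187, 0.1899]
eef_rot: [0.001, 0.785, 0.619, 0.001]
ft_force: [0.4, -0.7, -2.7]
width: 0.5
gripper_force: 61.2
```

>>> jog_arm --deltas '[{"offset": [0,0,0],"rot": [0,0,0],"claw": 0.3},{"offset": [0,0,0],"rot": [0,0,0],"claw": 0.3},{"offset": [0,0,0],"rot": [0,0,0],"claw": 0.3},{"offset": [0,0,0],"rot": [0,0,0],"claw": 0.3},{"offset": [0,0,0],"rot": [0,0,0],"claw": 0.3},{"offset": [0,0,0],"rot": [0,0,0],"claw": 0.3},{"offset": [0,0,0],"rot": [0,0,0],"claw": 0.3},{"offset": [0,0,0],"rot": [0,0,0],"claw": 0.3}]'

```text
t: 20.65
tool_pos: [0.5406, 0.0187, 0.1881]
eef_rot: [-0.0, 0.785, 0.619, -0.0]
ft_force: [0.4, -0.7, -3.1]
width: 0.5
gripper_force: 61.2
```

```bash
python3 - <<'E'
from h import *
c=grab('scene','s10'); im=c['pixels'][130:290,240:410,::-1]; cv2.imwrite('pics/s10c.png',cv2.resize(im,(637,600),interpolation=cv2.INTER_CUBIC))
c=grab('wrist','w10'); W=world(c)
M=(abs(W[...,0]-.541)<.1)&(abs(W[...,1]-.017)<.1)&(abs(W[...,2]-.178)<.008); P=W[M]
print(np.median(P[:,2]),np.linalg.lstsq(np.c_[P[:,:2],np.ones(len(P))],P[:,2],rcond=None)[0].round(3))
go([.541,.0187,.189],-13.5)
E
```

```text
0.17622310705028862 [-0.002 -0.002  0.177]
t 20.75 tcp [0.5407 0.0187 0.1882] w 0.495 F [ 0.3 -0.8 -2.5] grip 61.2
offset [ 0.1  0.3 -0.8] rot [-0.  0. -0.]
```

View pics/s10c.png

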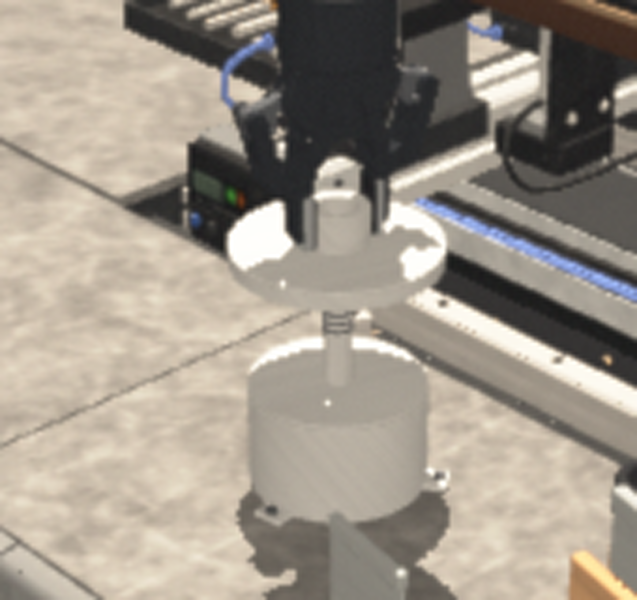

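The outer lid is held level at (337,260), skirt about 0.163 m up, and the inner lid is seated on the canister with its knob at (340,350). Handing in.

```bash
python3 -c "
from station import bot
print(bot.job_done())"
```

```text
the job is handed in; nothing more can be done
None
```

I handed the job in at about 21 s (no verdict shown): the plate stands in the rack bay, the inner lid is home on the canister, and the outer lid is held level about 10 cm above it; I did not re-measure the bystanders at the end.

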